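# Hang the disc caddy on the swing-out hook

## Task

Swing the bench post's folded hook arm out until it meets its stop, then hang the disc caddy on it by the middle of its handle bar, with the bar down in the hook's dip and the arm still out at its stop. Set it down gently rather than dropping it, let go and leave it hanging still, and do not disturb the hammer, the spray can or the brush.

Things in the scene. Friction and masses are not known exactly. Their poses are not given: they have to be found in the camera images.
- stand: Fixed grey steel post 28 mm thick on a 120 x 120 x 12 mm base plate; its top, 258 mm above the bench, is the stand's highest part apart from the hook tip. Origin: centre of the base plate's underside; z up. The post's axis is the hook arm's hinge axis. -x of this frame is the direction in which the hook arm points when fully out.
- hook_arm (a joint): Swing angle (rad) of the steel hook arm about the post's vertical axis. 0 = fully out at its hard stop, pointing along the stand's -x; positive = folded away, turned anticlockwise seen from above (towards the stand's -y), up to 1.4; starts at 0.7 to 1.2. It stays where it is left by friction (about 0.2 N m to turn). See hook_tip for its shape.
- hook_tip (a point): Centre of the round end of the arm's upturned tip, 137 mm from the post's axis, 260 mm above the bench (top at 266). The arm is a round bar 12 mm thick, straight with its axis 240 mm above the bench from the post to 85 mm out, then slopes 12 mm down into a dip (level floor from 100 to 120 mm out) and up to this tip.
- hook_seat (a point): Point on the top surface of the arm in the middle of the dip, 110 mm from the post's axis, 234 mm above the bench; it swings with the arm. Its axes are those of the stand turned by the joint angle: -x points outwards along the arm. A hanging handle bar rests with its axis 5 mm above this point.
- caddy: Loose open metal box with grinding discs fixed in it, 100 (x) x 150 (y) x 55 mm high, 0.3 to 0.6 kg. Rigid arched handle of 10 mm round bar in its plane x = 0: uprights at y = +-73 mm, slanting in above 145 mm to a straight level top bar from y = -58 to +58 mm, axis 165 mm up. Total height 170 mm. Origin: centre of the underside; z up; same either way round.
- caddy_bar (a point): Middle of the handle's top bar, on the bar's axis, 165 mm above the caddy's underside; the bar runs along the caddy's y.
- hammer: Bystander: hand hammer lying on the bench near the robot; origin on its underside. Leave where it is.
- spray_can: Bystander: grey spray can, 66 mm diameter, 170 mm tall, standing at the far side of the bench; origin: centre of the underside. Leave where it is.
- brush: Bystander: brush lying on the bench between the post and the caddy; origin on its underside. Leave where it is.
Not all that is in view belongs to the job. Leave any turquoise look-alike of the caddy alone.

How it is judged:
By the outcome, as a careful person would: the job done as asked, in the order asked, and still so for the second after the job is handed in, with the robot touching nothing.
It also fails if it takes over 61 s, if anything falls off the work surface, if the arm or the gripper's body presses on something with over 40 N, if the wrist force passes 120 N, or if a joint passes its speed limit or range.

## Robot

A 7-joint arm with a two-finger parallel gripper is mounted at the origin on the work surface. World frame = base frame: x ahead of the robot, y to its left, z up, the work surface at z = 0. Lengths are in m, angles in rad, forces in N, time in s.
With the tool pointing down it reaches from about 0.4 to 0.85 m from the base axis. Payload 10.4 kg.
Tool frame: the origin (TCP) lies at the very end of the fingers, on their centre line; the grasp point (between the pads) lies 19 mm behind it; z points along the fingers, y is the line along which they close (so a half turn about z gives the same grasp; the last joint's range is limited). The gripper opens to 85 mm and grips with 20 to 120 N. Pads are 22 mm wide; open, the fingers measure 114 mm over their backs; the gripper's body (76 mm by 85 mm) begins 54 mm behind the grasp point. The pads swing forward as they close: fully open they stand 13 mm farther back than shut.
Start: joints at [-1.217, 0.332, -0.065, 1.46, 0.022, 1.35, -0.088], TCP at [0.23, 0.581, 0.231] pointing down, gripper open.
Joint ranges: [-2.6, 2.6], [-0.5, 2.12], [-1.47, 1.34], [0.16, 2.42], [-1.27, 4.41], [0.06, 2.06], [-2.6, 2.6]. Speed limits (rad/s): [2.22, 2.22, 2.79, 2.79, 3.14, 3.14, 3.14].

## Interface

Orientations are given as a unit quaternion [x, y, z, w].
In Python, from workcell import manip, optics gives the robot as it stands.
- The arm moves only by the tool jog_arm, never from a script. Its arguments are lists of equal length, an entry for each row: "dr": the turn, a rotation vector about the tool's x, y, z normalised to -1 to 1, where 1 is 4 degrees, a list of three; "translation": the shift along the tool's x, y, z normalised to -1 to 1, where 1 is 0.025 m, a list of three; "jaw": the opening, from 0 (shut) to 1 (fully open). A call has 1 to 10 rows; each row shifts and turns the commanded pose from where the row before left it, along the tool's axes as they then stand; what a row does not reach is not made up. A row lasts 1/10 s, in which the tool goes at most 50 mm and 8.59 degrees, less where a joint would pass 70% of its speed; a pose out of reach is approached as far as the arm can. A call with a number of a shift or a turn outside -1 to 1 is refused whole. A call with a gripper value outside its range is refused whole. The fingers move at their own pace and stop on an object; "squeeze" is the grip in N (left out, the last holds). Time passes only in rows, so rows that do not move let the fingers close. It gives the time, the measured TCP pose, the force, the opening and the grip force at its end, in the units of the state.
- manip.get_obs(): the state, without advancing time (a new reading comes with each control period).
- optics.camera(name): name is "side" or "top" or "wrist"; returns a dict with "color" (400x640x3 uint8, red, green, blue), "mtx" (3x3 intrinsics, pixels), "k1" (the pictures are not rectified: a ray, as slopes to the right and down, at radius r is drawn at 1 + k1 r^2 times it, then the intrinsics apply), "R" (3x3) and "t" (3): a world point X has camera coordinates R X + t. Camera axes: x right, y down, z forward; pixel columns grow to the right and rows downward; lengths in m; the calibration is good to about 2 mm. A picture is of the moment at which its call begins. There is no depth.
- manip.hand_in(): hands the job in; it is judged then, once.
The state is a dict: "clock": time; "joint_pos": joint angles; "joint_velocities": joint speeds; "tau": joint torques, N m; "position": TCP position; "ee_rot": TCP orientation; "ft_force": force on the tool from outside, world axes, zero at the start; "torque": the same for the moment, N m; "grip_width": opening from 0.0 (shut) to 1.0 (fully open); "grasp_force": force on a finger pad.
Only numpy, scipy, OpenCV 4.12 (cv2) and the standard library are available. Lean on these libraries where they do the work, as an engineer would, in place of code of your own. Each camera call takes 0.05 s, during which the arm holds its last target. There are 200 camera calls.

## Working session

There is one attempt and no reset: what is moved stays moved. The work goes in short steps, Python scripts to look and compute and a tool call to move; the robot and the scene stay as the last step left them, time stands still between calls to the robot, and variables do not carry over. Pictures are saved under pics/ and viewed, at most 10 in all, crops included, and the job is handed in when it is done.

Besides the shell and the picture viewer there is one more tool, called after "Call:" as a command line: name --argument value ..., lists and objects as JSON in quotes. jog_arm: Moves the arm, as the interface text tells. Scaled input: -1 to 1 covers 0.025 m each way for a shift and 4 degrees each way for a turn. Its arguments: {"type":"object","properties":{"dr":{"type":"array","items":{"type":"array","items":{"type":"number"}}},"translation":{"type":"array","items":{"type":"array","items":{"type":"number"}}},"jaw":{"type":"array","items":{"type":"number"}},"squeeze":{"type":"number"}},"required":["dr","translation","jaw"]}

```bash
mkdir -p pics; ls
python3 - <<'E'
from workcell import manip, optics
import cv2,pickle
o=manip.get_obs();print({k:o[k] for k in('clock','position','ee_rot','ft_force','grip_width')})
d={}
for n in("top","side"):
    c=optics.camera(n);d[n]=c;cv2.imwrite(f"pics/{n}0.png",c["color"][:,:,::-1]);print(n,c["mtx"],c["k1"],c["R"],c["t"])
pickle.dump(d,open("cams.pkl","wb"))
E
```

```text
pics
{'clock': 0.0, 'position': array([0.22985397, 0.58079972, 0.23051384]), 'ee_rot': array([ 1.87283866e-01,  9.82305581e-01, -7.02464106e-04, -8.14009519e-05]), 'ft_force': array([ 0.71810191,  0.35366034, -0.12908082]), 'grip_width': 0.9996756713772157}
top [[449.62192925   0.         316.77374784]
 [  0.         449.62192925 195.24223594]
 [  0.           0.           1.        ]] -0.03342565562696159 [[ 0.02232583 -0.99972745 -0.0068247 ]
 [-0.98916632 -0.02109825 -0.14527509]
 [ 0.1450915   0.00999416 -0.98936776]] [0.06308923 0.59311114 1.39947426]
side [[397.69429289   0.         317.29372485]
 [  0.         397.69429289 197.04299649]
 [  0.           0.           1.        ]] -0.01752475106340965 [[ 0.95167315 -0.30705002  0.00620417]
 [-0.22327164 -0.70559852 -0.67251803]
 [ 0.21087433  0.63863214 -0.74005473]] [-0.5195025   0.27367072  1.12368398]
```

View pics/top0.png

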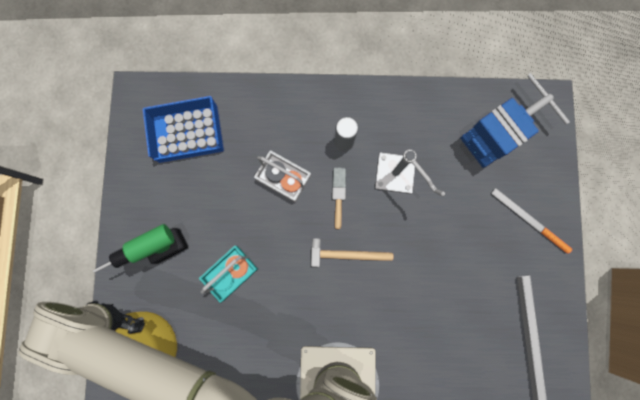

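View pics/side0.png

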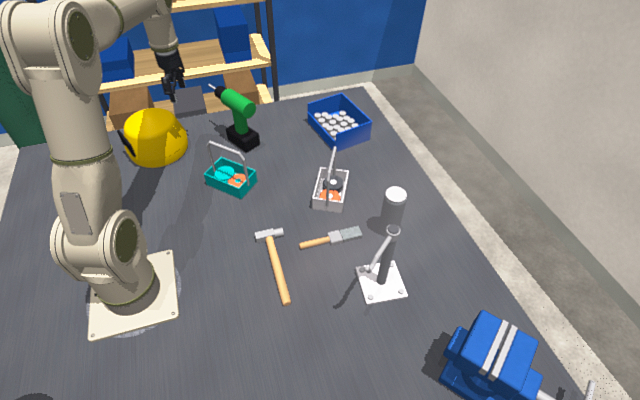

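Candidates for the caddy are the grey metal box at top (283,176) / side (331,188), the turquoise one at top (228,273) / side (230,177), and the blue bin at top (183,129). I choose the grey one, and check it in a close crop together with the post.

Run:
```python
import pickle,cv2,numpy as np
d=pickle.load(open("cams.pkl","rb"))
t=d["top"]["color"][130:225,245:455];s=d["side"]["color"][130:310,280:420]
a=cv2.resize(t,(798,361),interpolation=cv2.INTER_CUBIC)
cv2.imwrite("pics/c1.png",a[:,:,::-1])
b=cv2.resize(s,None,fx=3.3,fy=3.3,interpolation=cv2.INTER_CUBIC);cv2.imwrite("pics/c2.png",b[:,:,::-1])
```

```text
(no output)
```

View pics/c1.png

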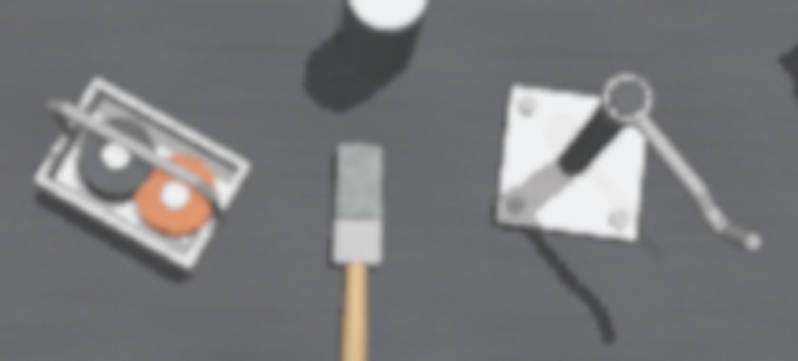

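View pics/c2.png

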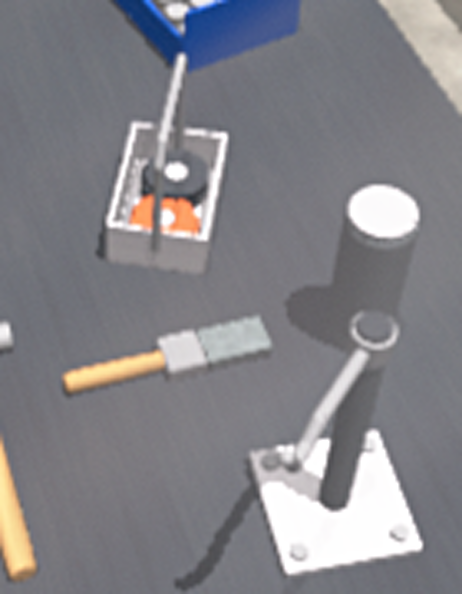

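The crops confirm the grey metal box, with black and orange discs: rim corners at c1 (97,78), (250,165), (190,268) and (37,180). The post top is at c1 (628,97), the arm tip at (753,241), and the plate corners at (514,86), (637,240) and (498,222).

```bash
cat > h.py <<'E'
import numpy as np,cv2,pickle
def ray(c,p):
    q=cv2.undistortPoints(np.array([[p]],float),c["mtx"],np.array([c["k1"],0,0,0,0.]))[0,0]
    return -c["R"].T@c["t"], c["R"].T@np.array([*q,1.])
def onz(c,p,z):
    o,v=ray(c,p);return (o+v*(z-o[2])/v[2])
def proj(c,X):
    q=c["R"]@np.asarray(X,float)+c["t"];x=q[:2]/q[2];x=x*(1+c["k1"]*(x@x));return c["mtx"][:2,:2]@x+c["mtx"][:2,2]
E
python3 - <<'E'
from h import *
np.set_printoptions(precision=4,suppress=True)
d=pickle.load(open("cams.pkl","rb"));T,S=d["top"],d["side"]
t=lambda x,y,z:onz(T,(245+x/3.8,130+y/3.8),z)
s=lambda x,y,z:onz(S,(280+x/3.3,130+y/3.3),z)
ang=lambda v:np.degrees(np.arctan2(v[1],v[0]))
print("post",t(628,97,.258),s(375,330,.258))
print("tip",t(753,241,.262),s(293,460,.26)); v=t(753,241,.262)-t(628,97,.258);print(ang(v),np.linalg.norm(v[:2]))
pc=[t(514,86,.012),t(637,240,.012),t(498,222,.012)];print(pc,"edges",ang(pc[0]-pc[2]),ang(pc[1]-pc[2])+90,"ctr",(pc[0]+pc[1])/2)
ps=[s(250,460,.012),s(288,573,.012),s(420,547,.012),s(374,432,.012)];print("ctr side",np.mean(ps,0),ang(ps[1]-ps[0]),ang(ps[2]-ps[3]))
for f,P in((t,[(97,78),(250,165),(190,268),(37,180)]),(s,[(133,124),(228,133),(210,235),(108,225)])):
    c=[f(*p,.055) for p in P];print("caddy",np.mean(c,0),[(round(ang(c[(i+1)%4]-c[i]),1),round(np.linalg.norm(c[(i+1)%4]-c[i]),3)) for i in range(4)])
print("bar pts",t(65,105,.165),t(180,160,.165),s(180,65,.165))
E
```

```text
post [ 0.6766 -0.182   0.258 ] [ 0.6778 -0.1851  0.258 ]
tip [ 0.5719 -0.27    0.262 ] [ 0.5771 -0.2698  0.26  ]
-139.947876941981 0.13674237694656943
[array([ 0.7439, -0.1316,  0.012 ]), array([ 0.6098, -0.2381,  0.012 ]), array([ 0.623 , -0.1179,  0.012 ])] edges -6.455056358975319 -6.260287162704202 ctr [ 0.6769 -0.1849  0.012 ]
ctr side [ 0.6785 -0.1834  0.012 ] -95.1690640262364 -95.90572747558224
caddy [0.652  0.1866 0.055 ] [(np.float64(-118.8), np.float64(0.151)), (np.float64(151.6), np.float64(0.101)), (np.float64(61.2), np.float64(0.15)), (np.float64(-27.9), np.float64(0.101))]
caddy [0.6576 0.191  0.055 ] [(np.float64(-25.3), np.float64(0.101)), (np.float64(-117.9), np.float64(0.147)), (np.float64(154.9), np.float64(0.101)), (np.float64(62.2), np.float64(0.147))]
bar pts [0.6835 0.2401 0.165 ] [0.6414 0.1486 0.165 ] [0.6793 0.2341 0.165 ]
```

```bash
cat >> h.py <<'E'
from scipy.spatial.transform import Rotation as Ro
def plan(target,yaw,n,p=None,y0=None):
    """rows (tool pointing down) to world target, tool-x yaw in deg; prints calls of 10"""
    from workcell import manip
    o=manip.get_obs();M=Ro.from_quat(o["ee_rot"]).as_matrix()
    if p is None:p=o["position"]
    if y0 is None:y0=np.degrees(np.arctan2(M[1,0],M[0,0]))
    print("now",np.round(o["position"],4),"yaw",round(y0,2),"tilt z",np.round(M[:,2],3),"F",np.round(o["ft_force"],1),"w",round(o["grip_width"],3),"gf",o["grasp_force"],"t",o["clock"])
    dy=((yaw-y0+180)%360-180)/n; dp=(np.array(target)-p)/n/.025; T=[]
    for i in range(n):
        a=np.radians(y0+dy*i+dy*.0)
        x=np.array([np.cos(a),np.sin(a),0]);y=np.array([np.sin(a),-np.cos(a),0])
        T.append([round(float(x@dp),2),round(float(y@dp),2),round(float(-dp[2]),2)])
    print("drz",round(-dy/4,3))
    for i in range(0,n,10):print(T[i:i+10])
E
python3 -c "
from h import *
plan([.625,-.30,.33],84,40)"
```

```text
now [0.2299 0.5808 0.2306] yaw 158.41 tilt z [-0.    -0.001 -1.   ] F [-0.2 -0.7 -0.8] w 0.998 gf 0.0 t 0.1
drz 0.465
[[-0.69, -0.67, -0.1], [-0.71, -0.65, -0.1], [-0.73, -0.63, -0.1], [-0.75, -0.6, -0.1], [-0.77, -0.58, -0.1], [-0.79, -0.55, -0.1], [-0.81, -0.53, -0.1], [-0.83, -0.5, -0.1], [-0.84, -0.47, -0.1], [-0.86, -0.45, -0.1]]
[[-0.87, -0.42, -0.1], [-0.88, -0.39, -0.1], [-0.9, -0.36, -0.1], [-0.91, -0.33, -0.1], [-0.92, -0.3, -0.1], [-0.93, -0.27, -0.1], [-0.93, -0.24, -0.1], [-0.94, -0.21, -0.1], [-0.95, -0.18, -0.1], [-0.95, -0.15, -0.1]]
[[-0.96, -0.12, -0.1], [-0.96, -0.09, -0.1], [-0.96, -0.06, -0.1], [-0.97, -0.02, -0.1], [-0.97, 0.01, -0.1], [-0.96, 0.04, -0.1], [-0.96, 0.07, -0.1], [-0.96, 0.1, -0.1], [-0.96, 0.13, -0.1], [-0.95, 0.16, -0.1]]
[[-0.95, 0.19, -0.1], [-0.94, 0.22, -0.1], [-0.93, 0.25, -0.1], [-0.92, 0.28, -0.1], [-0.91, 0.31, -0.1], [-0.9, 0.34, -0.1], [-0.89, 0.37, -0.1], [-0.88, 0.4, -0.1], [-0.86, 0.43, -0.1], [-0.85, 0.46, -0.1]]
```

Call:
jog_arm --dr '[[0,0,0.465],[0,0,0.465],[0,0,0.465],[0,0,0.465],[0,0,0.465],[0,0,0.465],[0,0,0.465],[0,0,0.465],[0,0,0.465],[0,0,0.465]]' --translation '[[-0.7,-0.65,-0.4],[-0.7,-0.65,-0.4],[-0.75,-0.65,-0.4],[-0.75,-0.6,-0.4],[-0.75,-0.6,-0.4],[-0.8,-0.55,-0.4],[-0.8,-0.55,-0.4],[-0.85,-0.5,-0.4],[-0.85,-0.45,-0.4],[-0.85,-0.45,-0.4]]' --jaw '[0,0,0,0,0,0,0,0,0,0]'

```text
clock: 1.1
position: [0.3293, 0.359, 0.3317]
ee_rot: [0.345, 0.939, -0.0, -0.0]
ft_force: [0.8, 0.9, 1.1]
grip_width: -0.001
grasp_force: 0.0
```

Call:
jog_arm --dr '[[0,0,0.465],[0,0,0.465],[0,0,0.465],[0,0,0.465],[0,0,0.465],[0,0,0.465],[0,0,0.465],[0,0,0.465],[0,0,0.465],[0,0,0.465]]' --translation '[[-0.85,-0.4,0],[-0.9,-0.4,0],[-0.9,-0.35,0],[-0.9,-0.35,0],[-0.9,-0.3,0],[-0.95,-0.25,0],[-0.95,-0.25,0],[-0.95,-0.2,0],[-0.95,-0.2,0],[-0.95,-0.15,0]]' --jaw '[0,0,0,0,0,0,0,0,0,0]'

```text
clock: 2.1
position: [0.4287, 0.138, 0.3313]
ee_rot: [0.492, 0.871, 0.0, 0.0]
ft_force: [0.3, 0.5, 0.7]
grip_width: -0.003
grasp_force: 0.0
```

Call:
jog_arm --dr '[[0,0,0.465],[0,0,0.465],[0,0,0.465],[0,0,0.465],[0,0,0.465],[0,0,0.465],[0,0,0.465],[0,0,0.465],[0,0,0.465],[0,0,0.465]]' --translation '[[-0.95,-0.1,0],[-0.95,-0.1,0],[-0.95,-0.05,0],[-0.95,0,0],[-0.95,0,0],[-0.95,0.05,0],[-0.95,0.05,0],[-0.95,0.1,0],[-0.95,0.15,0],[-0.95,0.15,0]]' --jaw '[0,0,0,0,0,0,0,0,0,0]'

```text
clock: 3.1
position: [0.5267, -0.0794, 0.3313]
ee_rot: [0.626, 0.78, -0.0, 0.0]
ft_force: [0.6, -0.2, -0.1]
grip_width: 0.001
grasp_force: 0.0
```

Call:
jog_arm --dr '[[0,0,0.465],[0,0,0.465],[0,0,0.465],[0,0,0.465],[0,0,0.465],[0,0,0.465],[0,0,0.465],[0,0,0.465],[0,0,0.465],[0,0,0.465]]' --translation '[[-0.95,0.2,0],[-0.95,0.2,0],[-0.95,0.25,0],[-0.9,0.3,0],[-0.9,0.3,0],[-0.9,0.35,0],[-0.9,0.4,0],[-0.9,0.4,0],[-0.85,0.45,0],[-0.85,0.45,0]]' --jaw '[0,0,0,0,0,0,0,0,0,0]'

```text
clock: 4.1
position: [0.6259, -0.2999, 0.3309]
ee_rot: [0.744, 0.669, -0.0, 0.0]
ft_force: [-0.2, -0.3, 0.5]
grip_width: -0.004
grasp_force: 0.0
```

```bash
python3 -c "
from h import *
plan([.625,-.30,.222],84,6)"
```

```text
now [ 0.6259 -0.2999  0.3309] yaw 83.92 tilt z [-0.001 -0.001 -1.   ] F [-0.2 -0.3  0.5] w -0.004 gf 0.0 t 4.1
drz -0.003
[[-0.0, -0.01, 0.73], [-0.0, -0.01, 0.73], [-0.0, -0.01, 0.73], [-0.0, -0.01, 0.73], [-0.0, -0.01, 0.73], [-0.0, -0.01, 0.73]]
```

Call:
jog_arm --dr '[[0,0,0],[0,0,0],[0,0,0],[0,0,0],[0,0,0],[0,0,0]]' --translation '[[0,0,0.73],[0,0,0.73],[0,0,0.73],[0,0,0.73],[0,0,0.73],[0,0,0.73]]' --jaw '[0,0,0,0,0,0]'

```text
clock: 4.7
position: [0.6254, -0.2991, 0.2208]
ee_rot: [0.743, 0.669, -0.0, 0.0]
ft_force: [0.3, 0.1, 0.3]
grip_width: -0.002
grasp_force: 0.0
```

Call:
jog_arm --dr '[[0,0,0],[0,0,0],[0,0,0],[0,0,0],[0,0,0],[0,0,0],[0,0,0],[0,0,0],[0,0,0],[0,0,0]]' --translation '[[0.4,-0.04,0],[0.4,-0.04,0],[0.4,-0.04,0],[0.4,-0.04,0],[0.4,-0.04,0],[0.4,-0.04,0],[0.4,-0.04,0],[0.4,-0.04,0],[0.2,-0.02,0],[0.2,-0.02,0]]' --jaw '[0,0,0,0,0,0,0,0,0,0]'

```text
clock: 5.7
position: [0.6258, -0.2076, 0.2219]
ee_rot: [0.743, 0.669, -0.0, 0.0]
ft_force: [-1.4, -4.6, 1.5]
grip_width: 0.001
grasp_force: 2.2
```

Call:
jog_arm --dr '[[0,0,0],[0,0,0],[0,0,0],[0,0,0]]' --translation '[[0.1,-0.01,0],[0.1,-0.01,0],[0.1,-0.01,0],[0,0,0]]' --jaw '[0,0,0,0]'

```text
clock: 6.1
position: [0.6261, -0.1997, 0.2217]
ee_rot: [0.743, 0.669, 0.0, -0.0]
ft_force: [-2.6, -2.6, 0.6]
grip_width: -0.001
grasp_force: 1.4
```

Call:
jog_arm --dr '[[0,0,0],[0,0,0],[0,0,0]]' --translation '[[0.06,0,0],[0.06,0,0],[0.06,0,0]]' --jaw '[0,0,0]'

```text
clock: 6.4
position: [0.6264, -0.1957, 0.2217]
ee_rot: [0.743, 0.669, -0.0, -0.0]
ft_force: [-2.3, -4.0, 0.9]
grip_width: -0.003
grasp_force: 2.1
```

Call:
jog_arm --dr '[[0,0,0],[0,0,0]]' --translation '[[0.06,0,0],[0.06,0,0]]' --jaw '[0,0]'

```text
clock: 6.6
position: [0.6267, -0.1927, 0.2217]
ee_rot: [0.743, 0.669, -0.0, -0.0]
ft_force: [-2.9, -5.0, 0.5]
grip_width: 0.002
grasp_force: 2.2
```

Call:
jog_arm --dr '[[0,0,0],[0,0,0]]' --translation '[[0.06,0,0],[0.06,0,0]]' --jaw '[0,0]'

```text
clock: 6.8
position: [0.6266, -0.1915, 0.2217]
ee_rot: [0.744, 0.668, -0.001, 0.001]
ft_force: [-1.9, -11.5, -0.8]
grip_width: -0.001
grasp_force: 6.1
```

Call:
jog_arm --dr '[[0,0,0],[0,0,0]]' --translation '[[0.06,0,0],[0.06,0,0]]' --jaw '[0,0]'

```text
clock: 7.0
position: [0.6266, -0.1913, 0.2219]
ee_rot: [0.745, 0.668, -0.002, 0.002]
ft_force: [-0.5, -20.4, -3.3]
grip_width: 0.001
grasp_force: 10.1
```

Call:
jog_arm --dr '[[0,0,0],[0,0,0],[0,0,0],[0,0,0],[0,0,0],[0,0,0],[0,0,0],[0,0,0]]' --translation '[[-0.2,0,0],[-0.5,0,0],[-0.8,0,0],[0,0,-0.9],[0,0,-0.9],[0,0,-0.9],[0,0,-0.9],[0,0,-0.9]]' --jaw '[0,0,0,0,0,0,0,0]'

```text
clock: 7.8
position: [0.624, -0.2233, 0.3351]
ee_rot: [0.743, 0.67, 0.001, -0.0]
ft_force: [0.8, -0.1, -0.6]
grip_width: -0.004
grasp_force: 0.0
```

```bash
python3 -c "
from h import *
plan([.655,.189,.31],62,18)"
```

```text
now [ 0.624  -0.2233  0.3351] yaw 84.09 tilt z [ 0.001  0.001 -1.   ] F [ 0.8 -0.1 -0.6] w -0.004 gf 0.0 t 7.8
drz 0.307
[[0.92, -0.03, 0.06], [0.92, -0.05, 0.06], [0.92, -0.07, 0.06], [0.91, -0.08, 0.06], [0.91, -0.1, 0.06], [0.91, -0.12, 0.06], [0.91, -0.14, 0.06], [0.9, -0.16, 0.06], [0.9, -0.18, 0.06], [0.9, -0.2, 0.06]]
[[0.89, -0.22, 0.06], [0.89, -0.24, 0.06], [0.88, -0.26, 0.06], [0.88, -0.28, 0.06], [0.87, -0.3, 0.06], [0.86, -0.31, 0.06], [0.86, -0.33, 0.06], [0.85, -0.35, 0.06]]
```

Call:
jog_arm --dr '[[0,0,0.307],[0,0,0.307],[0,0,0.307],[0,0,0.307],[0,0,0.307],[0,0,0.307],[0,0,0.307],[0,0,0.307],[0,0,0.307],[0,0,0.307]]' --translation '[[0.92,-0.03,0],[0.92,-0.05,0],[0.92,-0.07,0],[0.91,-0.08,0],[0.91,-0.1,0],[0.91,-0.12,0],[0.91,-0.14,0],[0.9,-0.16,0],[0.9,-0.18,0],[0.9,-0.2,0]]' --jaw '[0,0,0,0,0,0,1,1,1,1]'

```text
clock: 8.8
position: [0.6416, 0.0067, 0.3343]
ee_rot: [0.81, 0.586, 0.0, -0.001]
ft_force: [-1.0, -0.1, 0.1]
grip_width: 0.681
grasp_force: 0.0
```

Call:
jog_arm --dr '[[0,0,0.307],[0,0,0.307],[0,0,0.307],[0,0,0.307],[0,0,0.307],[0,0,0.307],[0,0,0.307],[0,0,0.307],[0,0,0]]' --translation '[[0.89,-0.22,0.1],[0.89,-0.24,0.1],[0.88,-0.26,0.1],[0.88,-0.28,0.1],[0.87,-0.3,0.1],[0.86,-0.31,0.1],[0.86,-0.33,0.1],[0.85,-0.35,0.1],[0,0,0]]' --jaw '[1,1,1,1,1,1,1,1,1]'

```text
clock: 9.7
position: [0.6549, 0.1935, 0.313]
ee_rot: [0.856, 0.517, -0.0, -0.001]
ft_force: [-1.0, 0.2, 0.5]
grip_width: 0.999
grasp_force: 0.0
```

```bash
python3 -c "
from h import *
from workcell import optics
plan([.655,.189,.31],62,1)
d={n:optics.camera(n) for n in('wrist','top','side')}
pickle.dump(d,open('cams2.pkl','wb'))
w=d['wrist'];print(w['mtx'],w['k1'],w['R'],w['t'])
a=cv2.resize(d['top']['color'][100:230,340:460],None,fx=4,fy=4)
b=w['color']
im=np.zeros((520,800,3),np.uint8);im[:,320:800]=a
im[:400,:0]=0
cv2.imwrite('pics/w1.png',b[:,:,::-1]);cv2.imwrite('pics/h1.png',a[:,:,::-1])"
```

```text
now [0.6549 0.1935 0.313 ] yaw 62.25 tilt z [-0.002  0.002 -1.   ] F [-1.   0.2  0.5] w 0.999 gf 0.0 t 9.7
drz 0.062
[[-0.16, 0.09, 0.12]]
[[291.22024842   0.         325.93861174]
 [  0.         291.22024842 199.91916959]
 [  0.           0.           1.        ]] -0.055230155234018335 [[ 0.88491536 -0.46574602 -0.00233694]
 [-0.44025009 -0.83808968  0.32215765]
 [-0.15200221 -0.28405341 -0.94668315]] [-0.48908159  0.3819517   0.61314097]
```

View pics/w1.png

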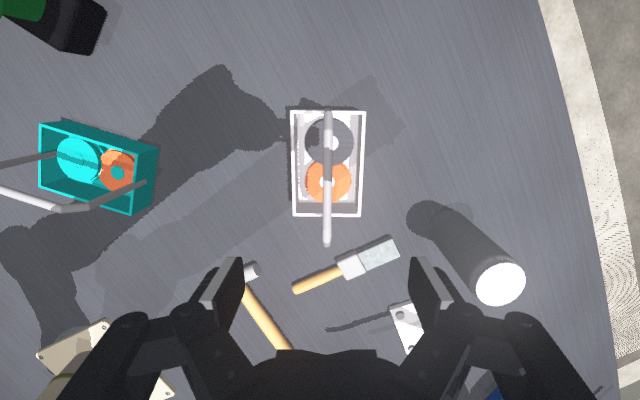

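View pics/h1.png

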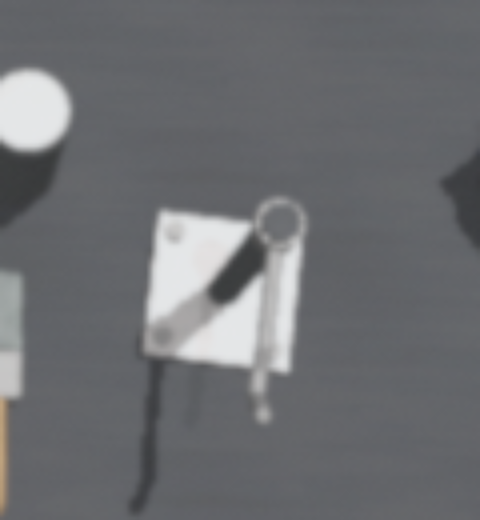

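The wrist view shows the caddy rim at about (289,110), (366,111), (361,217) and (295,215), with the handle bar as a line from (328,115) to (327,243). In the top crop the arm is out, from post (280,222) to tip (263,413).

```bash
python3 -c "
from h import *
np.set_printoptions(precision=4,suppress=True)
d=pickle.load(open('cams2.pkl','rb'));W,T=d['wrist'],d['top']
ang=lambda v:np.degrees(np.arctan2(v[1],v[0]))
c=[onz(W,p,.055) for p in [(289,110),(366,111),(361,217),(295,215)]];print(np.mean(c,0),[(ang(c[i]-c[(i+1)%4]),np.linalg.norm(c[i]-c[(i+1)%4])) for i in range(4)])
h=[onz(W,p,.165) for p in [(328,130),(327.5,240)]];print('bar',h,ang(h[0]-h[1]))
t=lambda x,y,z:onz(T,(340+x/4,100+y/4),z)
a,b=t(280,222,.258),t(263,413,.264);print(a,b,ang(b-a),np.linalg.norm((b-a)[:2]))
for n,z in(('wrist',0),):
  g=[proj(W,[.6549,.1935,.2])];print(g)
# predicted handle ends projected in wrist and side from estimate
for X in((.654,.189),):
  for s in(-.058,0,.058):
    P=[X[0]+s*np.cos(np.radians(62)),X[1]+s*np.sin(np.radians(62)),.165];print(s,proj(W,P),proj(d['side'],P),proj(T,P))
"
```

```text
[0.6553 0.1891 0.055 ] [(np.float64(151.5366535201395), np.float64(0.10205302930850764)), (np.float64(61.86344707836579), np.float64(0.15132606825553555)), (np.float64(-29.576357600257563), np.float64(0.09804185712486917)), (np.float64(-116.58785068272822), np.float64(0.14949928018992467))]
bar [array([0.6829, 0.2422, 0.165 ]), array([0.627 , 0.1367, 0.165 ])] 62.10371360136198
[ 0.6766 -0.1813  0.258 ] [ 0.5425 -0.1675  0.264 ] 174.12007198522306 0.13484150133851874
[array([325.7875, 195.4779])]
-0.058 [326.838  239.3302] [328.9117 172.8076] [295.863  177.0549]
0 [327.1284 189.1711] [331.7711 160.2295] [278.8804 167.6742]
0.058 [327.4515 132.592 ] [334.4602 148.3999] [262.026  158.3649]
```

```bash
python3 -c "
from h import *
plan([.6398,.1607,.146],62.1,10)"
```

```text
now [0.6556 0.1877 0.3143] yaw 61.92 tilt z [-0.  0. -1.] F [-0.4 -0.7  0. ] w 1.004 gf 0.0 t 9.85
drz -0.005
[[-0.13, -0.0, 0.67], [-0.13, -0.01, 0.67], [-0.13, -0.01, 0.67], [-0.13, -0.01, 0.67], [-0.13, -0.01, 0.67], [-0.13, -0.01, 0.67], [-0.13, -0.01, 0.67], [-0.13, -0.01, 0.67], [-0.13, -0.01, 0.67], [-0.13, -0.01, 0.67]]
```

Call:
jog_arm --dr '[[0,0,0],[0,0,0],[0,0,0],[0,0,0],[0,0,0],[0,0,0],[0,0,0],[0,0,0],[0,0,0],[0,0,0]]' --translation '[[-0.26,-0.01,0.75],[-0.26,-0.01,0.75],[-0.26,-0.01,0.75],[-0.26,-0.01,0.75],[-0.26,-0.01,0.75],[0,0,0.75],[0,0,0.75],[0,0,0.75],[0,0,0.5],[0,0,0.22]]' --jaw '[1,1,1,1,1,1,1,1,1,1]'

```text
clock: 10.85
position: [0.6388, 0.1594, 0.1454]
ee_rot: [0.858, 0.514, -0.0, -0.0]
ft_force: [0.2, -0.3, 0.6]
grip_width: 1.0
grasp_force: 0.0
```

Call:
jog_arm --dr '[[0,0,0],[0,0,0],[0,0,0],[0,0,0],[0,0,0],[0,0,0],[0,0,0],[0,0,0]]' --translation '[[0,0,0],[0,0,0],[0,0,0],[0,0,0],[0,0,0],[0,0,0],[0,0,0],[0,0,0]]' --jaw '[0.6,0.4,0.3,0.2,0.15,0.1,0.05,0]' --squeeze 110

```text
clock: 11.65
position: [0.6391, 0.1605, 0.1468]
ee_rot: [0.858, 0.514, 0.0, -0.0]
ft_force: [-2.6, 0.4, 6.2]
grip_width: 0.076
grasp_force: 107.6
```

Call:
jog_arm --dr '[[0,0,0],[0,0,0],[0,0,0],[0,0,0],[0,0,0],[0,0,0],[0,0,0],[0,0,0],[0,0,0],[0,0,0]]' --translation '[[0,0,-0.1],[0,0,-0.2],[0,0,-0.4],[0,0,-0.6],[0,0,-0.6],[0,0,-0.6],[0,0,-0.6],[0,0,-0.4],[0,0,-0.2],[0,0,0]]' --jaw '[0,0,0,0,0,0,0,0,0,0]'

```text
clock: 12.65
position: [0.6394, 0.1603, 0.2395]
ee_rot: [0.858, 0.514, 0.0, 0.0]
ft_force: [-0.4, -0.3, -4.7]
grip_width: 0.076
grasp_force: 107.4
```

```bash
python3 -c "
from h import *
from workcell import optics,manip
plan([.6398,.1607,.3],62.1,1);print(manip.get_obs()['torque'])
d={n:optics.camera(n) for n in('wrist','side')}
a=cv2.resize(d['side']['color'][60:240,230:430],(400,360));b=d['wrist']['color'][60:260,200:440];b=cv2.resize(b,(400,333))
im=np.zeros((360,800,3),np.uint8);im[:,:400]=a;im[:333,400:]=b
cv2.imwrite('pics/l1.png',im[:,:,::-1])"
```

```text
now [0.6394 0.1603 0.2395] yaw 61.91 tilt z [ 0.001  0.    -1.   ] F [-0.4 -0.3 -4.7] w 0.076 gf 107.43034958839417 t 12.65
drz -0.048
[[0.02, 0.01, -2.42]]
[-0.14493981  0.04507717  0.02292147]
```

View pics/l1.png

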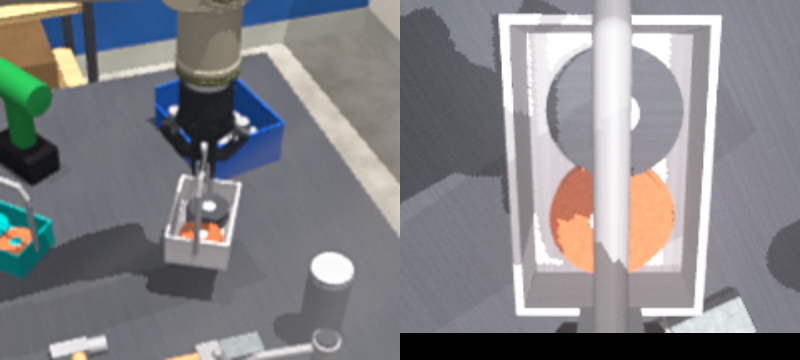

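```bash
python3 -c "
from h import *
plan([.4917,-.012,.27],83.8,16)
plan([.4847,-.196,.27],83.8,10,np.array([.4917,-.012,.27]),83.8)"
```

```text
now [0.6389 0.1603 0.2382] yaw 61.91 tilt z [-0.001 -0.    -1.   ] F [ 0.   0.5 -4.1] w 0.078 gf 107.42945194244385 t 12.75
drz -0.342
[[-0.55, -0.12, -0.08], [-0.55, -0.13, -0.08], [-0.55, -0.15, -0.08], [-0.54, -0.16, -0.08], [-0.54, -0.17, -0.08], [-0.53, -0.19, -0.08], [-0.53, -0.2, -0.08], [-0.53, -0.21, -0.08], [-0.52, -0.22, -0.08], [-0.51, -0.24, -0.08]]
[[-0.51, -0.25, -0.08], [-0.5, -0.26, -0.08], [-0.5, -0.27, -0.08], [-0.49, -0.28, -0.08], [-0.48, -0.3, -0.08], [-0.48, -0.31, -0.08]]
now [0.6389 0.1603 0.2382] yaw 83.8 tilt z [-0.001 -0.    -1.   ] F [ 0.   0.5 -4.1] w 0.078 gf 107.42945194244385 t 12.75
drz -0.0
[[-0.73, 0.05, -0.0], [-0.73, 0.05, -0.0], [-0.73, 0.05, -0.0], [-0.73, 0.05, -0.0], [-0.73, 0.05, -0.0], [-0.73, 0.05, -0.0], [-0.73, 0.05, -0.0], [-0.73, 0.05, -0.0], [-0.73, 0.05, -0.0], [-0.73, 0.05, -0.0]]
```

Call:
jog_arm --dr '[[0,0,-0.34],[0,0,-0.34],[0,0,-0.34],[0,0,-0.34],[0,0,-0.34],[0,0,-0.34],[0,0,-0.34],[0,0,-0.34],[0,0,-0.34],[0,0,-0.34]]' --translation '[[-0.55,-0.12,-0.08],[-0.55,-0.13,-0.08],[-0.55,-0.15,-0.08],[-0.54,-0.16,-0.08],[-0.54,-0.17,-0.08],[-0.53,-0.19,-0.08],[-0.53,-0.2,-0.08],[-0.53,-0.21,-0.08],[-0.52,-0.22,-0.08],[-0.51,-0.24,-0.08]]' --jaw '[0,0,0,0,0,0,0,0,0,0]'

```text
clock: 13.75
position: [0.5466, 0.052, 0.2585]
ee_rot: [0.79, 0.613, -0.0, -0.0]
ft_force: [0.2, 0.0, -5.0]
grip_width: 0.077
grasp_force: 107.5
```

Call:
jog_arm --dr '[[0,0,-0.34],[0,0,-0.34],[0,0,-0.34],[0,0,-0.34],[0,0,-0.34],[0,0,-0.34],[0,0,0],[0,0,0]]' --translation '[[-0.51,-0.25,-0.08],[-0.5,-0.26,-0.08],[-0.5,-0.27,-0.08],[-0.49,-0.28,-0.08],[-0.48,-0.3,-0.08],[-0.48,-0.31,-0.08],[0,0,0],[0,0,0]]' --jaw '[0,0,0,0,0,0,0,0]'

```text
clock: 14.55
position: [0.4922, -0.0115, 0.2707]
ee_rot: [0.745, 0.667, 0.0, -0.0]
ft_force: [-0.1, 0.0, -3.9]
grip_width: 0.076
grasp_force: 107.6
```

Call:
jog_arm --dr '[[0,0,0],[0,0,0],[0,0,0],[0,0,0],[0,0,0],[0,0,0],[0,0,0],[0,0,0],[0,0,0],[0,0,0]]' --translation '[[-0.5,0.03,0],[-0.8,0.05,0],[-0.9,0.06,0],[-0.9,0.06,0],[-0.9,0.06,0],[-0.9,0.06,0],[-0.9,0.06,0],[-0.9,0.06,0],[-0.6,0.04,0],[0,0,0]]' --jaw '[0,0,0,0,0,0,0,0,0,0]'

```text
clock: 15.55
position: [0.4834, -0.1976, 0.2707]
ee_rot: [0.746, 0.666, -0.001, 0.001]
ft_force: [0.1, -0.2, -4.0]
grip_width: 0.079
grasp_force: 107.5
```

```bash
python3 -c "
from h import *
from workcell import optics,manip
plan([.4847,-.196,.27],83.8,1)
d={n:optics.camera(n) for n in('wrist','side','top')};pickle.dump(d,open('cams3.pkl','wb'))
a=cv2.resize(d['side']['color'][130:320,240:440],(400,380));b=d['top']['color'][110:270,320:460];b=cv2.resize(b,(400,457))
im=np.zeros((460,800,3),np.uint8);im[:380,:400]=a;im[:457,400:]=b
cv2.imwrite('pics/a1.png',im[:,:,::-1])"
```

```text
now [ 0.4834 -0.1976  0.2707] yaw 83.45 tilt z [-0.    -0.002 -1.   ] F [ 0.1 -0.2 -4. ] w 0.079 gf 107.48025298118591 t 15.55
drz -0.088
[[0.07, 0.05, 0.03]]
```

View pics/a1.png

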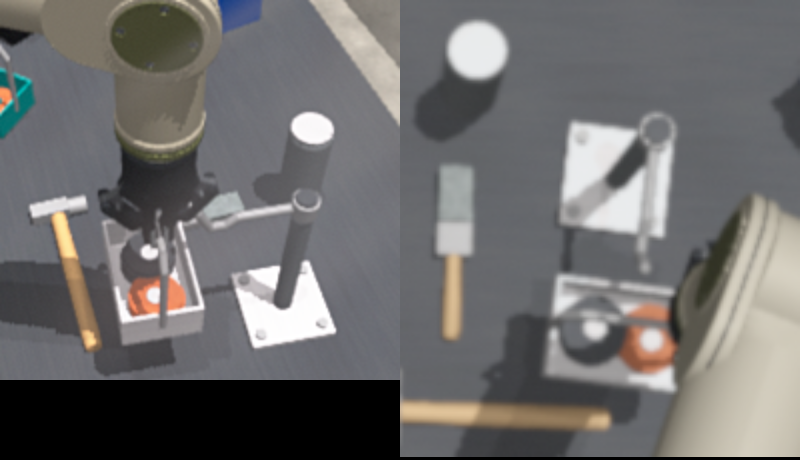

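```bash
python3 -c "
from h import *
plan([.5641,-.2036,.2705],83.8,8)"
```

```text
now [ 0.4841 -0.194   0.2706] yaw 83.7 tilt z [-0.  0. -1.] F [ 1.1  0.6 -2.7] w 0.078 gf 107.49788045883179 t 15.7
drz -0.003
[[-0.0, 0.4, 0.0], [-0.0, 0.4, 0.0], [-0.0, 0.4, 0.0], [-0.0, 0.4, 0.0], [-0.0, 0.4, 0.0], [-0.0, 0.4, 0.0], [-0.0, 0.4, 0.0], [-0.0, 0.4, 0.0]]
```

Call:
jog_arm --dr '[[0,0,0],[0,0,0],[0,0,0],[0,0,0],[0,0,0],[0,0,0],[0,0,0],[0,0,0],[0,0,0],[0,0,0]]' --translation '[[0,0.3,0],[0,0.5,0],[0,0.5,0],[0,0.5,0],[0,0.5,0],[0,0.5,0],[0,0.3,0],[0,0.11,0],[0,0,0],[0,0,0]]' --jaw '[0,0,0,0,0,0,0,0,0,0]'

```text
clock: 16.7
position: [0.5633, -0.2035, 0.2708]
ee_rot: [0.745, 0.667, 0.0, -0.0]
ft_force: [0.3, 0.0, -3.9]
grip_width: 0.079
grasp_force: 107.5
```

Call:
jog_arm --dr '[[0,0,0],[0,0,0],[0,0,0],[0,0,0],[0,0,0],[0,0,0],[0,0,0],[0,0,0]]' --translation '[[0,0,0.2],[0,0,0.3],[0,0,0.3],[0,0,0.3],[0,0,0.3],[0,0,0.2],[0,0,0.1],[0,0,0]]' --jaw '[0,0,0,0,0,0,0,0]'

```text
clock: 17.5
position: [0.5636, -0.2034, 0.2279]
ee_rot: [0.745, 0.667, -0.0, -0.0]
ft_force: [-0.1, 0.7, -4.2]
grip_width: 0.074
grasp_force: 107.6
```

```bash
python3 -c "
from h import *
from workcell import optics
plan([.5641,-.2036,.2203],83.8,1)
d={n:optics.camera(n) for n in('wrist','side','top')};pickle.dump(d,open('cams4.pkl','wb'))
a=cv2.resize(d['side']['color'][170:320,290:430],(400,428));b=d['wrist']['color'][60:360,180:460];b=cv2.resize(b,(400,428))
im=np.hstack([a,b])
cv2.imwrite('pics/b1.png',im[:,:,::-1])"
```

```text
now [ 0.5636 -0.2034  0.2279] yaw 83.66 tilt z [-0.  0. -1.] F [-0.1  0.7 -4.2] w 0.074 gf 107.59937167167664 t 17.5
drz -0.034
[[-0.0, 0.02, 0.31]]
```

View pics/b1.png

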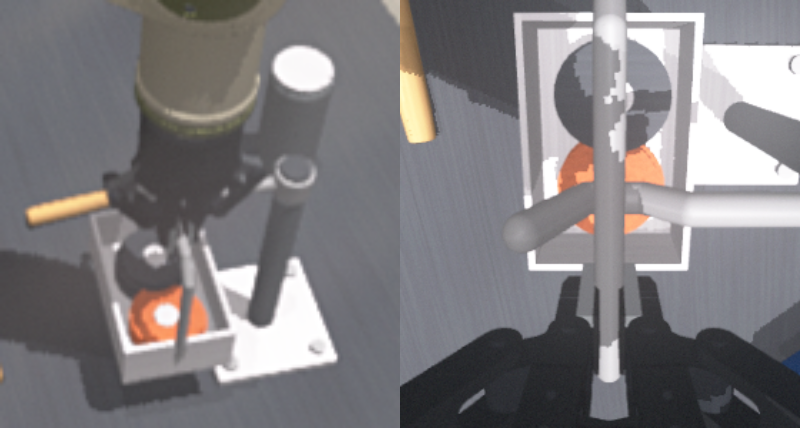

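```bash
python3 -c "
from h import *
np.set_printoptions(precision=4,suppress=True)
W=pickle.load(open('cams4.pkl','rb'))['wrist']
w=lambda x,y,z:onz(W,(180+(x-400)*.7,60+y*.7),z)
print('dip end',w(640,195,.228),'tip',w(517,232,.26),'arm',w(700,208,.24),w(790,210,.24),'bar',w(607,240,.2466),w(610,100,.2466))
m=np.array([.5636,-.2034])+.0322*np.array([np.cos(np.radians(83.8)),np.sin(np.radians(83.8))]);print('barmid',m)"
```

```text
dip end [ 0.5791 -0.1691  0.228 ] tip [ 0.5412 -0.1657  0.26  ] arm [ 0.5983 -0.1719  0.24  ] [ 0.6289 -0.1761  0.24  ] bar [ 0.5662 -0.1771  0.2466] [ 0.5721 -0.1327  0.2466]
barmid [ 0.5671 -0.1714]
```

Call:
jog_arm --dr '[[0,0,0],[0,0,0],[0,0,0],[0,0,0],[0,0,0],[0,0,0]]' --translation '[[0.08,0,0],[0,0,0.05],[0,0,0.05],[0,0,0.05],[0,0,0.05],[0,0,0]]' --jaw '[0,0,0,0,0,0]'

```text
clock: 18.25
position: [0.5638, -0.2015, 0.223]
ee_rot: [0.745, 0.667, -0.0, -0.0]
ft_force: [0.5, 0.5, -4.0]
grip_width: 0.074
grasp_force: 107.6
```

Call:
jog_arm --dr '[[0,0,0],[0,0,0],[0,0,0]]' --translation '[[0,0,0.04],[0,0,0.04],[0,0,0]]' --jaw '[0,0,0]'

```text
clock: 18.55
position: [0.5638, -0.2015, 0.2211]
ee_rot: [0.745, 0.667, -0.0, -0.0]
ft_force: [-0.5, 0.2, -4.4]
grip_width: 0.074
grasp_force: 107.6
```

Call:
jog_arm --dr '[[0,0,0],[0,0,0],[0,0,0]]' --translation '[[0,0,0.03],[0,0,0.03],[0,0,0]]' --jaw '[0,0,0]'

```text
clock: 18.85
position: [0.564, -0.2016, 0.2201]
ee_rot: [0.745, 0.667, 0.0, 0.0]
ft_force: [-1.8, 0.8, 1.0]
grip_width: 0.072
grasp_force: 107.9
```

Call:
jog_arm --dr '[[0,0,0],[0,0,0]]' --translation '[[0,0,0.03],[0,0,0]]' --jaw '[0,0]'

```text
clock: 19.05
position: [0.564, -0.2016, 0.2195]
ee_rot: [0.745, 0.667, 0.0, 0.0]
ft_force: [-1.7, 1.0, 3.5]
grip_width: 0.075
grasp_force: 108.3
```

Call:
jog_arm --dr '[[0,0,0],[0,0,0],[0,0,0],[0,0,0]]' --translation '[[0,0,-0.02],[0,0,0],[0,0,0],[0,0,0]]' --jaw '[0,0,0,0]' --squeeze 20

```text
clock: 19.45
position: [0.564, -0.2016, 0.2196]
ee_rot: [0.745, 0.667, 0.0, 0.0]
ft_force: [-1.7, 0.1, 3.2]
grip_width: 0.074
grasp_force: 108.2
```

Call:
jog_arm --dr '[[0,0,0],[0,0,0],[0,0,0],[0,0,0],[0,0,0],[0,0,0],[0,0,0],[0,0,0],[0,0,0],[0,0,0]]' --translation '[[0,0,0],[0,0,0],[0,0,0],[0,0,0],[0,0,0],[0,0,0],[0,0,0],[0,0,0],[0,0,0],[0,0,0]]' --jaw '[0.08,0.09,0.1,0.12,0.14,0.16,0.2,0.25,0.3,0.35]'

```text
clock: 20.45
position: [0.5639, -0.2015, 0.2195]
ee_rot: [0.745, 0.667, 0.0, -0.0]
ft_force: [0.2, -0.0, -0.2]
grip_width: 0.349
grasp_force: 0.0
```

Call:
jog_arm --dr '[[0,0,0],[0,0,0],[0,0,0],[0,0,0],[0,0,0],[0,0,0],[0,0,0],[0,0,0],[0,0,0],[0,0,0]]' --translation '[[0,0,-0.1],[0,0,-0.3],[0,0,-0.5],[0,0,-0.8],[0,0,-0.8],[0,0,-0.8],[0,0,-0.8],[0,0,-0.8],[0,0,-0.5],[0,0,0]]' --jaw '[0.4,0.4,0.4,0.4,0.4,0.4,0.4,0.4,0.4,0.4]'

```text
clock: 21.45
position: [0.5644, -0.202, 0.3566]
ee_rot: [0.745, 0.667, 0.001, 0.001]
ft_force: [1.1, -0.3, -0.1]
grip_width: 0.401
grasp_force: 0.0
```

Call:
jog_arm --dr '[[0,0,0],[0,0,0],[0,0,0],[0,0,0],[0,0,0],[0,0,0],[0,0,0],[0,0,0],[0,0,0],[0,0,0]]' --translation '[[-0.7,0,0],[-0.7,0,0],[-0.7,0,0],[-0.7,0,0],[-0.7,0,0],[-0.7,0,0],[-0.7,0,0],[-0.7,0,0],[0,0,0],[0,0,0]]' --jaw '[0.4,0.4,0.4,0.4,0.4,0.4,0.4,0.4,0.4,0.4]'

```text
clock: 22.45
position: [0.5483, -0.3406, 0.3538]
ee_rot: [0.745, 0.667, -0.0, -0.001]
ft_force: [0.6, -0.2, -0.1]
grip_width: 0.396
grasp_force: 0.0
```

Call:
jog_arm --dr '[[0,0,0],[0,0,0],[0,0,0],[0,0,0],[0,0,0],[0,0,0],[0,0,0],[0,0,0],[0,0,0],[0,0,0]]' --translation '[[0,0,0],[0,0,0],[0,0,0],[0,0,0],[0,0,0],[0,0,0],[0,0,0],[0,0,0],[0,0,0],[0,0,0]]' --jaw '[0.4,0.4,0.4,0.4,0.4,0.4,0.4,0.4,0.4,0.4]'

```text
clock: 23.45
position: [0.5484, -0.3407, 0.3545]
ee_rot: [0.745, 0.667, 0.0, -0.0]
ft_force: [-1.3, -0.9, -0.1]
grip_width: 0.4
grasp_force: 0.0
```

```bash
python3 -c "
from h import *
from workcell import optics
d={n:optics.camera(n) for n in('side','top')};e=optics.camera('side');pickle.dump(d,open('cams5.pkl','wb'))
print('side diff',np.abs(e['color'].astype(int)-d['side']['color']).max())
a=cv2.resize(d['side']['color'][150:330,260:430],(400,424));b=cv2.resize(d['top']['color'][110:265,320:466],(400,424))
cv2.imwrite('pics/f1.png',np.hstack([a,b])[:,:,::-1])"
```

```text
side diff 43
```

View pics/f1.png

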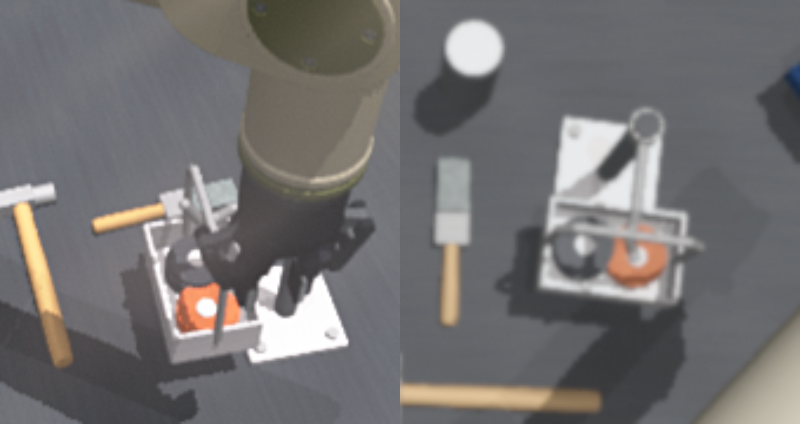

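The top view shows the caddy hanging with its bar in the dip and the arm still out. I'll let any swing die out and check that it is still.

Call:
jog_arm --dr '[[0,0,0],[0,0,0],[0,0,0],[0,0,0],[0,0,0],[0,0,0],[0,0,0],[0,0,0],[0,0,0],[0,0,0]]' --translation '[[0,0,0],[0,0,0],[0,0,0],[0,0,0],[0,0,0],[0,0,0],[0,0,0],[0,0,0],[0,0,0],[0,0,0]]' --jaw '[0.4,0.4,0.4,0.4,0.4,0.4,0.4,0.4,0.4,0.4]'

```text
clock: 24.6
position: [0.5485, -0.3406, 0.3545]
ee_rot: [0.745, 0.667, 0.0, -0.0]
ft_force: [0.0, 0.9, 0.5]
grip_width: 0.4
grasp_force: 0.0
```

Call:
jog_arm --dr '[[0,0,0],[0,0,0],[0,0,0],[0,0,0],[0,0,0],[0,0,0],[0,0,0],[0,0,0],[0,0,0],[0,0,0]]' --translation '[[0,0,0],[0,0,0],[0,0,0],[0,0,0],[0,0,0],[0,0,0],[0,0,0],[0,0,0],[0,0,0],[0,0,0]]' --jaw '[0.4,0.4,0.4,0.4,0.4,0.4,0.4,0.4,0.4,0.4]'

```text
clock: 25.6
position: [0.5485, -0.3406, 0.3545]
ee_rot: [0.745, 0.667, 0.0, -0.0]
ft_force: [-1.2, -0.5, 0.3]
grip_width: 0.401
grasp_force: 0.0
```

```bash
python3 -c "
from h import *
from workcell import optics
g=lambda c:cv2.cvtColor(c['color'][180:222,368:435],cv2.COLOR_RGB2GRAY).astype(np.float32)
hw=cv2.createHanningWindow((67,42),cv2.CV_32F)
r=g(pickle.load(open('cams5.pkl','rb'))['top'])
for i in range(10):
    c=optics.camera('top');s=g(c);print(np.round(cv2.phaseCorrelate(r,s,hw)[0],3),np.abs(r-s).max())
a=pickle.load(open('cams.pkl','rb'))['top']['color'];k=c['color']
for n,(x0,y0,x1,y1) in dict(can=(334,114,360,142),brush=(330,165,348,230),hammer=(308,235,380,270)).items():
    print(n,np.abs(a[y0:y1,x0:x1].astype(int)-k[y0:y1,x0:x1]).mean())"
```

```text
[-0.022  0.546] 12.0
[-0.036  0.542] 13.0
[-0.002  0.479] 13.0
[0.031 0.522] 13.0
[0.022 0.525] 12.0
[-0.03  0.51] 11.0
[0.021 0.501] 12.0
[-0.008  0.498] 12.0
[0.013 0.536] 12.0
[-0.022  0.535] 12.0
can 4.9537545787545785
brush 5.06980056980057
hammer 10.777116402116402
```

The caddy is still now, and the can, brush and hammer appear unmoved; the remaining image differences look like noise and shadow.

```bash
python3 -c "
from workcell import manip
print(manip.hand_in())"
```

```text
the job is handed in; nothing more can be done
None
```

The hook arm is out at its stop and the caddy hangs still from it, the middle of its handle bar in the dip; nothing else appears to have moved, and I handed the job in at about 26 s (no verdict was returned).

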